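# Draw the wide board from under the clamp bar

## Robot

A 7-joint arm with a two-finger parallel gripper is mounted at the origin on the work surface. World frame = base frame: x ahead of the robot, y to its left, z up, the work surface at z = 0. Lengths are in m, angles in rad, forces in N, time in s.
With the tool pointing down it reaches from about 0.35 to 0.9 m from the base axis. Payload 8.1 kg.
Tool frame: the origin (TCP) lies midway between the tips of the shut fingers; the grasp point (between the pads) lies behind it (arm.tcp_to_grasp is the z of the grasp point in the tool frame, in m); z points along the fingers, y is the line along which they close (so a half turn about z gives the same grasp; the last joint's range is limited). The gripper opens to 92 mm and grips with 3 to 60 N. Pads are 19 mm wide; open, the fingers measure 130 mm over their backs; the gripper's body (75 mm by 190 mm) begins 47 mm behind the grasp point.
Start: joints at [-1.427, 0.434, 0.025, 1.573, -0.012, 1.134, -0.075], TCP at [0.153, 0.606, 0.227] pointing down, gripper open.
Joint ranges: [-2.62, 2.62], [-0.44, 2.09], [-1.27, 1.32], [0.08, 2.57], [-1.32, 4.46], [0.12, 2], [-2.74, 2.74]. Speed limits (rad/s): [2.22, 2.22, 3.01, 3.01, 3.14, 3.14, 3.14].

## Interface

Orientations are given as a rotation vector (axis times angle).
In Python, from cell import readout, vision, arm gives the robot as it stands.
- The arm moves only by the tool carry_out, never from a script. Its argument "increments" is one flat list of numbers, 6 for each row, row after row: the shift along the world's x, y, z in mm, then the turn, a rotation vector about the world's x, y, z in rad. In form: [tx, ty, tz, wx, wy, wz, tx, ty, tz, wx, wy, wz, ...]. A call has 1 to 20 rows; each row shifts and turns the commanded pose from where the row before left it; what a row does not reach is not made up. A row lasts 1/8 s, in which the tool goes at most 62.5 mm and 10.7 degrees, less where a joint would pass 70% of its speed; a pose out of reach is approached as far as the arm can. A call with a gripper value outside its range is refused whole. "grip" is the closure, from 0 (fully open) to 1 (shut), set as the call begins (left out, the last holds). The fingers move at their own pace and stop on an object; "newtons" is the grip in N (left out, the last holds). Time passes only in rows, so rows that do not move let the fingers close. It gives the time, the measured TCP pose, the force, the opening and the grip force at its end, in the units of the state.
- readout.observe(): the state, without advancing time (a new reading comes with each control period).
- vision.get_image(name): name is "side" or "top" or "wrist"; returns the picture (420x560x3 uint8, red, green, blue); there is no depth.
- vision.calibration(name): a dict with "fov_y" (degrees; the focal length in pixels is half the picture's height over the tangent of half this angle, whatever the lens; pixels are square), "cx", "cy" (the principal point, pixels), "k1" (the pictures are not rectified: a ray, as slopes to the right and down, at radius r is drawn at 1 + k1 r^2 times it, then the intrinsics apply), "pose" (4x4, takes a point from camera to world coordinates). Camera axes: x right, y up, looking along -z (the intrinsics and any distortion apply to the point x, -y, -z); pixel columns grow to the right and rows downward; lengths in m; the calibration is good to about 2 mm. A picture is of the moment at which its call begins: read the wrist's pose just before it. calibration takes no time and is no camera call; for the wrist camera it gives the pose at the moment of the call.
- arm.sign_off(): hands the job in; it is judged then, once.
The state is a dict: "clock": time; "joints": joint angles; "dq": joint speeds; "joint_efforts": joint torques, N m; "position": TCP position; "ee_rot": TCP orientation; "force": force on the tool from outside, world axes, zero at the start; "ft_torque": the same for the moment, N m; "width": opening from 0.0 (shut) to 1.0 (fully open); "gripper_force": force on a finger pad.
Only numpy, scipy, OpenCV 4.12 (cv2) and the standard library are available. Lean on these libraries where they do the work, as an engineer would, in place of code of your own. Each camera call takes 0.05 s, during which the arm holds its last target. There are 200 camera calls.

## Task

Lift the hinged clamp bar of the bench jig well up and leave it standing open. Then slide the wider of the two wooden boards out from under it, towards the front, without lifting it off the bed, until it lies wholly and squarely on the green front part of the bed, and let go. Leave the narrow board where it is.

Things in the scene. Friction and masses are not known exactly. Their poses are not given: they have to be found in the camera images.
- jig: Fixed clamping jig: a flat bed 330 (x) x 270 (y) x 40 high mm with two boards lying on it side by side. Origin on the table plane under the bed; -x is its front, towards the robot. The bed spans x -220 to +110; its top is green from x -220 to -20 (the front part), level with the dark steel rear. Green posts at the rear (x 75, y +-126, top z 78) carry the bar's hinge axis, along y at x 75, z 65.
- clamp_bar (a joint): Hinge of the steel clamp bar, rad: 0 = down on the boards, 1.5 = fully up and back (stop). Stiff: it stays at any angle where it is left; raising it by its rod takes about 6 N. Down, the bar (20 x 220 x 12 mm) crosses the boards at jig x -10 to +10, underside z 52.5. Side arms at y +-113 join bar, rod and hinge. Above 0.6 rad it is clear of the boards.
- rod (a point): Middle of the clamp bar's handle: a round steel rod, 14 mm thick, 226 long along jig y, free over its middle 200. Bar down: at jig x -25, y 0, z 90, in front of and above the bar; 38 mm above the boards. It moves on an arc of radius 103 mm about the hinge axis, up and to the rear (+x), and can turn between fingers that grip it from above, closing along jig x.
- wide_board: Loose wooden board 120 (x) x 80 (y) x 12 mm, 140 g, flat on the bed, in line with it, near jig x -25, y +55 or -55. Origin: centre of underside (jig z 40). On top, in front of the bar, a grip block 40 (x) x 24 (y) x 30 high centred at board x -35, z 12 to 42; along the rear edge (x 45 to 60) a heel strip, z 12 to 22, behind the bar: the board cannot come forward with the bar down.
- narrow_board: The other loose board, on the other side of the bed: the same shape, but only 46 mm wide (y), 90 g. Origin: centre of underside. To be left where it is.
Not all that is in view belongs to the job. Leave any purple or red look-alike of the wide_board alone.

How it is judged:
By the outcome, as a careful person would: the job done as asked, in the order asked, and still so for the second after the job is handed in, with the robot touching nothing.
It also fails if it takes over 48 s, if anything falls off the work surface, if the arm or the gripper's body presses on something with over 40 N, if the wrist force passes 120 N, or if a joint passes its speed limit or range.

## Working session

There is one attempt and no reset: what is moved stays moved. The work goes in short steps, Python scripts to look and compute and a tool call to move; the robot and the scene stay as the last step left them, time stands still between calls to the robot, and variables do not carry over. Pictures are saved under pics/ and viewed, at most 10 in all, crops included, and the job is handed in when it is done.

Besides the shell and the picture viewer there is one more tool, called in YAML: its name, and indented under it one key for each argument. carry_out: Moves the arm, as the interface text tells. Its arguments: {"type":"object","properties":{"increments":{"type":"array","items":{"type":"number"}},"grip":{"type":"number"},"newtons":{"type":"number"}},"required":["increments"]}

```bash
mkdir -p pics; cat > h.py <<'E'
import numpy as np, cv2
from cell import readout, vision, arm
def snap(n,f):
    c=vision.calibration(n); im=vision.get_image(n); cv2.imwrite('pics/'+f,im[:,:,::-1]); return im,c
def K(c,h=420):
    f=h/2/np.tan(np.radians(c['fov_y'])/2); return np.array([[f,0,c['cx']],[0,f,c['cy']],[0,0,1.]]),np.array([c['k1'],0,0,0.])
def ray(c,uv):
    k,d=K(c); p=cv2.undistortPointsIter(np.array([[uv]],float),k,d,None,None,(3,50,1e-9))[0,0]
    T=np.array(c['pose']); return T[:3,3],T[:3,:3]@np.array([p[0],-p[1],-1])
def onz(c,uv,z):
    o,r=ray(c,uv); return o+r*(z-o[2])/r[2]
def proj(c,P):
    k,d=K(c); T=np.array(c['pose']); q=(np.atleast_2d(P)-T[:3,3])@T[:3,:3]; q=q*[1,-1,-1]
    return cv2.projectPoints(q.reshape(-1,1,3),np.zeros(3),np.zeros(3),k,d)[0][:,0]
E
python3 - <<'E'
from h import *
a,c=snap('top','top1.png'); b,d=snap('side','side1.png')
print(np.round(c['pose'],3),np.round(d['pose'],3),c['k1'],arm.tcp_to_grasp)
s=readout.observe();print(s['position'],s['ee_rot'],s['clock'])
E
```

```text
[[-0.02   0.991 -0.13   0.586]
 [-0.999 -0.025 -0.035  0.078]
 [-0.037  0.129  0.991  0.744]
 [ 0.     0.     0.     1.   ]] [[-0.963  0.191 -0.19   0.528]
 [-0.269 -0.689  0.673  0.561]
 [-0.002  0.7    0.714  0.611]
 [ 0.     0.     0.     1.   ]] -0.04926382259987171 -0.0188
[0.15262122 0.60562634 0.2260499 ] [-3.86738402e-01 -3.11765834e+00  2.13665139e-03] 0.1
```

View pics/top1.png

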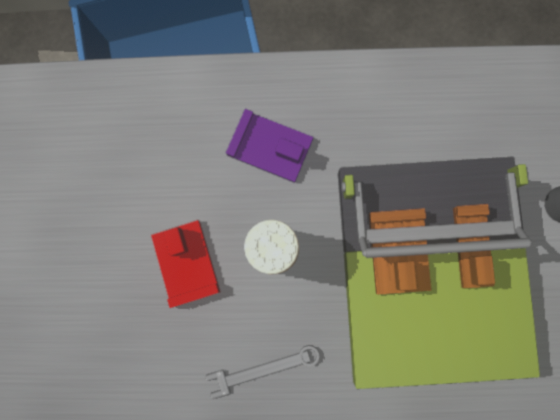

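View pics/side1.png

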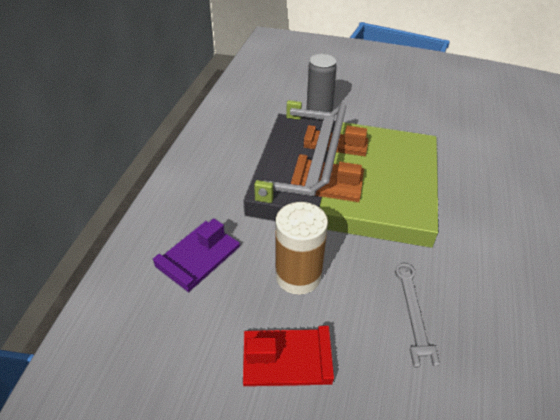

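Top view: the jig is at right, with bed corners near (356,386), (537,377) and (338,168). Candidates are the wide orange board (400,252), narrow orange board (475,247), purple look-alike (270,145) and red look-alike (186,263). I choose (400,252) and will check it in a crop. The coffee cup at (271,247) and the can at (556,205) stand next to the jig.

```bash
python3 - <<'E'
import cv2
im=cv2.imread('pics/top1.png')[145:395,325:560]
cv2.imwrite('pics/crop1.png',cv2.resize(im,None,fx=2.4,fy=2.4,interpolation=cv2.INTER_CUBIC))
E
```

```text
(no output)
```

View pics/crop1.png

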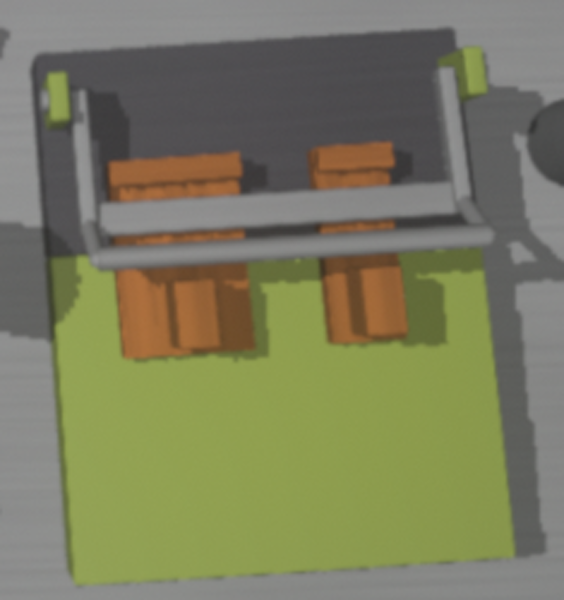

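```bash
cat > m.py <<'E'
from h import *
from scipy.optimize import least_squares
c=vision.calibration('top')
px=lambda p:np.array(p)/2.4+[325-.29,145-.29]
J=np.array([[-220,135,40],[-220,-135,40],[110,-135,40],[110,135,40],[-25,113,90],[-25,-113,90]])/1e3
U=px([[77,583],[514,556],[453,29],[36,57],[97,258],[491,236]])
def tf(p,P): 
    R=np.array([[np.cos(p[2]),-np.sin(p[2])],[np.sin(p[2]),np.cos(p[2])]]); Q=P.copy(); Q[:,:2]=P[:,:2]@R.T+p[:2]; return Q
r=least_squares(lambda p:(proj(c,tf(p,J))-U).ravel(),[.6,-.15,0],loss='soft_l1')
if __name__=='__main__':
    p=r.x;print('jig',p,'res',np.round(r.fun.reshape(-1,2),1).tolist())
    inv=lambda w:np.array([[np.cos(p[2]),np.sin(p[2])],[-np.sin(p[2]),np.cos(p[2])]])@(w[:2]-p[:2])*1e3
    for n,uv,z in [('bFL',(123,357),.052),('bFR',(255,348),.052),('heelRL',(110,162),.062),('heelRR',(240,153),.062),('blkFL',(178,350),.082),('blkFR',(220,347),.082)]:
        print(n,inv(onz(c,px(uv),z)).round(1))
    print('rod',tf(p,np.array([[-.025,0,.09],[.075,0,.065]])))
E
python3 m.py
```

```text
jig [ 0.63240046 -0.12859977  0.03706125] res [[-1.0, 0.9], [1.1, 0.4], [0.9, -0.8], [-0.1, -1.8], [0.5, 0.6], [-2.5, -0.2]]
bFL [-84.1  97. ]
bFR [-83.5  16.6]
heelRL [34.4 97. ]
heelRR [35.  17.2]
blkFL [-80.   69.6]
blkFR [-79.8  45.1]
rod [[ 0.60741763 -0.12952609  0.09      ]
 [ 0.70734896 -0.12582081  0.065     ]]
```

carry_out:
  increments: [28.4, -45.9, 0, 0, 0, -0.08, 28.4, -45.9, 0, 0, 0, -0.08, 28.4, -45.9, 0, 0, 0, -0.08, 28.4, -45.9, 0, 0, 0, -0.08, 28.4, -45.9, 0, 0, 0, -0.08, 28.4, -45.9, 0, 0, 0, -0.08, 28.4, -45.9, 0, 0, 0, -0.08, 28.4, -45.9, 0, 0, 0, -0.08, 28.4, -45.9, 0, 0, 0, -0.08, 28.4, -45.9, 0, 0, 0, -0.08, 28.4, -45.9, 0, 0, 0, -0.08, 28.4, -45.9, 0, 0, 0, -0.08, 28.4, -45.9, 0, 0, 0, -0.08, 28.4, -45.9, 0, 0, 0, -0.08, 28.4, -45.9, 0, 0, 0, -0.08, 28.4, -45.9, 0, 0, 0, -0.08, 0, 0, 0, 0, 0, 0]
  grip: 0

```text
clock: 2.22
position: [0.6076, -0.1333, 0.2262]
ee_rot: [2.178, 2.261, -0.004]
force: [-0.7, 1.0, 0.6]
width: 0.998
gripper_force: 0.0
```

```bash
python3 - <<'E'
from m import *
from scipy.spatial.transform import Rotation as Ro
s=readout.observe();print(s['position'],s['clock'],s['joints'],s['width']);print(Ro.from_rotvec(s['ee_rot']).as_matrix().round(3))
im,w=snap('wrist','w1.png'); print(proj(w,tf(r.x,np.array([[-.025,0,.09],[-.025,.1,.09],[-.025,-.1,.09]]))).round())
t=onz(c,(271,247),.11);print('cup',t,np.round(w['pose'],3))
E
```

```text
[ 0.60758996 -0.13328924  0.22618801] 2.225 [-0.29608759  0.47608456  0.63564348  1.61834791 -0.29953522  1.14672307
  0.44771575] 0.9975037404417234
[[-0.037  0.999 -0.   ]
 [ 0.999  0.037 -0.003]
 [-0.003 -0.001 -1.   ]]
[[280. 190.]
 [280.  60.]
 [280. 299.]]
cup [0.61342929 0.11418803 0.11      ] [[ 0.999 -0.037 -0.009  0.606]
 [ 0.038  0.963  0.266 -0.063]
 [-0.001 -0.267  0.964  0.384]
 [ 0.     0.     0.     1.   ]]
```

View pics/w1.png

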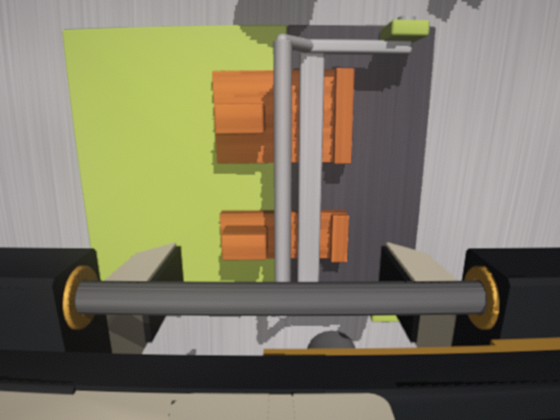

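The wide board spans rows 70–165 and the narrow one rows 210–262. The rod is at column 283 against a predicted 280, so about +2 mm in x.

carry_out:
  increments: [2, 3, -40, 0, 0, 0, 0, 0, -40, 0, 0, 0, 0, 0, -40, 0, 0, 0, 0, 0, -25, 0, 0, 0, 0, 0, -10, 0, 0, 0, 0, 0, 0, 0, 0, 0]
  grip: 0

```text
clock: 3.02
position: [0.6089, -0.1244, 0.0717]
ee_rot: [-2.17, -2.27, 0.0]
force: [-0.4, -0.9, 1.6]
width: 1.001
gripper_force: 0.0
```

carry_out:
  increments: [0, 0, 0, 0, 0, 0, 0, 0, 0, 0, 0, 0, 0, 0, 0, 0, 0, 0, 0, 0, 0, 0, 0, 0, 0, 0, 0, 0, 0, 0, 0, 0, 0, 0, 0, 0]
  grip: 1
  newtons: 25

```text
clock: 3.78
position: [0.6091, -0.1254, 0.0717]
ee_rot: [2.172, 2.27, -0.0]
force: [0.3, -0.1, 0.2]
width: 0.394
gripper_force: 0.0
```

```bash
python3 - <<'E'
import numpy as np
th=np.linspace(0,1.25,16); a=np.arctan2(25,-100)
P=103.08*np.c_[np.cos(a-th),np.sin(a-th)]; d=np.diff(P,axis=0)
print(np.round(np.c_[d[:,0]*np.cos(.037),d[:,0]*np.sin(.037),d[:,1]],1).tolist())
E
```

```text
[[2.4, 0.1, 8.2], [3.1, 0.1, 8.0], [3.8, 0.1, 7.7], [4.4, 0.2, 7.4], [5.0, 0.2, 7.0], [5.6, 0.2, 6.5], [6.1, 0.2, 6.1], [6.6, 0.2, 5.5], [7.0, 0.3, 5.0], [7.4, 0.3, 4.4], [7.7, 0.3, 3.7], [8.0, 0.3, 3.1], [8.2, 0.3, 2.4], [8.4, 0.3, 1.7], [8.5, 0.3, 1.0]]
```

Not closed yet; keep closing.

carry_out:
  increments: [0, 0, 0, 0, 0, 0, 0, 0, 0, 0, 0, 0, 0, 0, 0, 0, 0, 0, 0, 0, 0, 0, 0, 0, 0, 0, 0, 0, 0, 0]

```text
clock: 4.4
position: [0.6086, -0.1253, 0.0716]
ee_rot: [-2.172, -2.269, 0.001]
force: [-3.2, -0.9, 1.2]
width: 0.143
gripper_force: 25.0
```

carry_out:
  increments: [2.4, 0.1, 8.2, 0, 0, 0, 3.1, 0.1, 8.0, 0, 0, 0, 3.8, 0.1, 7.7, 0, 0, 0, 4.4, 0.2, 7.4, 0, 0, 0, 5.0, 0.2, 7.0, 0, 0, 0, 5.6, 0.2, 6.5, 0, 0, 0, 6.1, 0.2, 6.1, 0, 0, 0]

```text
clock: 5.28
position: [0.6373, -0.1243, 0.123]
ee_rot: [-2.17, -2.266, 0.004]
force: [-11.3, 0.6, 1.3]
width: 0.144
gripper_force: 25.0
```

carry_out:
  increments: [6.6, 0.2, 5.5, 0, 0, 0, 7.0, 0.3, 5.0, 0, 0, 0, 7.4, 0.3, 4.4, 0, 0, 0, 7.7, 0.3, 3.7, 0, 0, 0, 8.0, 0.3, 3.1, 0, 0, 0, 8.2, 0.3, 2.4, 0, 0, 0, 8.4, 0.3, 1.7, 0, 0, 0, 8.5, 0.3, 1.0, 0, 0, 0, 0, 0, 0, 0, 0, 0]

```text
clock: 6.4
position: [0.7027, -0.1225, 0.1517]
ee_rot: [2.17, 2.268, 0.002]
force: [-3.0, -1.6, 4.1]
width: 0.148
gripper_force: 25.0
```

carry_out:
  increments: [0, 0, 0, 0, 0, 0, 0, 0, 0, 0, 0, 0, 0, 0, 0, 0, 0, 0, 0, 0, 0, 0, 0, 0, 0, 0, 0]
  grip: 0.5

```text
schema error: expected a multiple of 6 numbers
```

carry_out:
  increments: [0, 0, 0, 0, 0, 0, 0, 0, 0, 0, 0, 0, 0, 0, 0, 0, 0, 0, 0, 0, 0, 0, 0, 0]
  grip: 0.5

```text
clock: 6.9
position: [0.7014, -0.1218, 0.1495]
ee_rot: [2.172, 2.27, 0.0]
force: [-0.3, 0.8, 0.6]
width: 0.489
gripper_force: 0.0
```

carry_out:
  increments: [0, 0, 20, 0, 0, 0, 0, 0, 35, 0, 0, 0, 0, 0, 25, 0, 0, 0, -13, 4.8, 0, 0, 0, 0.157, -13, 4.8, 0, 0, 0, 0.157, -13, 4.8, 0, 0, 0, 0.157, -13, 4.8, 0, 0, 0, 0.157, -13, 4.8, 0, 0, 0, 0.157, -13, 4.8, 0, 0, 0, 0.157, -13, 4.8, 0, 0, 0, 0.157, -13, 4.8, 0, 0, 0, 0.157, -13, 4.8, 0, 0, 0, 0.157, -13, 4.8, 0, 0, 0, 0.157, 0, 0, 0, 0, 0, 0, 0, 0, 0, 0, 0, 0]
  grip: 0.2

```text
clock: 8.78
position: [0.572, -0.0744, 0.2303]
ee_rot: [-0.061, 3.14, -0.0]
force: [0.4, 1.1, 0.4]
width: 0.801
gripper_force: 0.0
```

```bash
python3 - <<'E'
from m import *
from scipy.spatial.transform import Rotation as Ro
s=readout.observe();print(s['position'],s['clock'],s['joints'],s['width']);print(Ro.from_rotvec(s['ee_rot']).as_matrix().round(3))
im,w=snap('wrist','w2.png'); p=r.x+[.0017,0,0]
print(proj(w,tf(p,np.array([[-.08,.069,.082],[-.08,.045,.082],[-.04,.069,.082],[-.04,.045,.082],[-.085,.097,.052],[-.085,.017,.052]]))).round())
E
```

```text
[ 0.57202265 -0.07441075  0.23026351] 8.775 [-0.13830217  0.35289213  0.23705849  1.70480867 -0.09140842  1.0933026
  1.73652756] 0.8014564238548112
[[-0.999 -0.039  0.001]
 [-0.039  0.999 -0.   ]
 [-0.001 -0.    -1.   ]]
[[297. 168.]
 [268. 168.]
 [296. 214.]
 [269. 214.]
 [327. 158.]
 [239. 157.]]
```

View pics/w2.png

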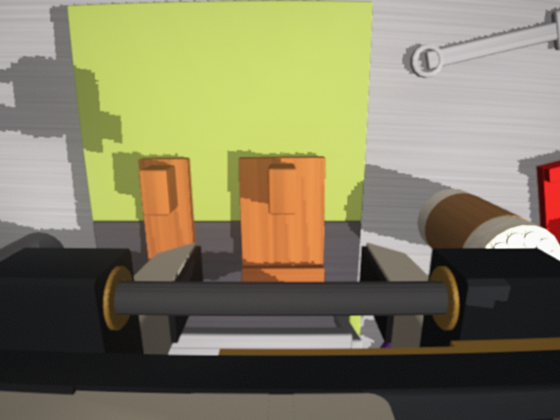

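Block top spans (268–296, 166–213), as predicted. Descend.

carry_out:
  increments: [0, 0, -45, 0, 0, 0, 0, 0, -45, 0, 0, 0, 0, 0, -45, 0, 0, 0, 0, 0, -27, 0, 0, 0, 0, 0, -12, 0, 0, 0, 0, 0, 0, 0, 0, 0]

```text
clock: 9.57
position: [0.5714, -0.0741, 0.0552]
ee_rot: [0.066, -3.14, 0.0]
force: [0.1, 0.3, 0.1]
width: 0.801
gripper_force: 0.0
```

carry_out:
  increments: [0, 0, 0, 0, 0, 0, 0, 0, 0, 0, 0, 0, 0, 0, 0, 0, 0, 0, 0, 0, 0, 0, 0, 0, 0, 0, 0, 0, 0, 0, 0, 0, 0, 0, 0, 0, 0, 0, 0, 0, 0, 0]
  grip: 1
  newtons: 12

```text
clock: 10.45
position: [0.5713, -0.0739, 0.0555]
ee_rot: [0.068, -3.141, -0.0]
force: [-0.9, -0.4, 2.3]
width: 0.257
gripper_force: 12.0
```

carry_out:
  increments: [-5, -0.2, 0, 0, 0, 0, -9, -0.3, 0, 0, 0, 0, -9, -0.3, 0, 0, 0, 0, -9, -0.3, 0, 0, 0, 0, -9, -0.3, 0, 0, 0, 0, -9, -0.3, 0, 0, 0, 0, -9, -0.4, 0, 0, 0, 0, -9, -0.4, 0, 0, 0, 0, -9, -0.4, 0, 0, 0, 0, -9, -0.4, 0, 0, 0, 0, -9, -0.3, 0, 0, 0, 0, 0, 0, 0, 0, 0, 0, 0, 0, 0, 0, 0, 0]

```text
clock: 12.08
position: [0.4747, -0.0776, 0.0554]
ee_rot: [0.067, -3.138, -0.001]
force: [-6.2, 0.2, 9.2]
width: 0.26
gripper_force: 12.0
```

carry_out:
  increments: [0, 0, 0, 0, 0, 0, 0, 0, 0, 0, 0, 0, 0, 0, 0, 0, 0, 0, 0, 0, 0, 0, 0, 0]
  grip: 0.3

```text
clock: 12.58
position: [0.4764, -0.0775, 0.0554]
ee_rot: [-0.068, 3.141, 0.0]
force: [0.6, 0.1, 1.1]
width: 0.649
gripper_force: 0.0
```

carry_out:
  increments: [0, 0, 15, 0, 0, 0, 0, 0, 35, 0, 0, 0, 0, 0, 45, 0, 0, 0, 0, 0, 45, 0, 0, 0, -45, 30, 20, 0, 0, 0, -45, 45, 0, 0, 0, 0, -15, 45, 0, 0, 0, 0, 0, 45, 0, 0, 0, 0, 0, 45, 0, 0, 0, 0, 0, 0, 0, 0, 0, 0]

```text
clock: 13.82
position: [0.372, 0.1346, 0.2165]
ee_rot: [-0.076, 3.139, 0.002]
force: [1.0, -1.0, 0.3]
width: 0.7
gripper_force: 0.0
```

```bash
python3 - <<'E'
from h import *
snap('top','top2.png'); snap('side','side2.png')
a=cv2.imread('pics/top2.png')[130:400,310:560];b=cv2.imread('pics/side2.png')[60:330,180:480]
cv2.imwrite('pics/both.png',np.hstack([cv2.resize(a,(400,432),interpolation=2),cv2.resize(b,(400,432),interpolation=2)]))
print(readout.observe()['clock'])
E
```

```text
13.925
```

View pics/both.png

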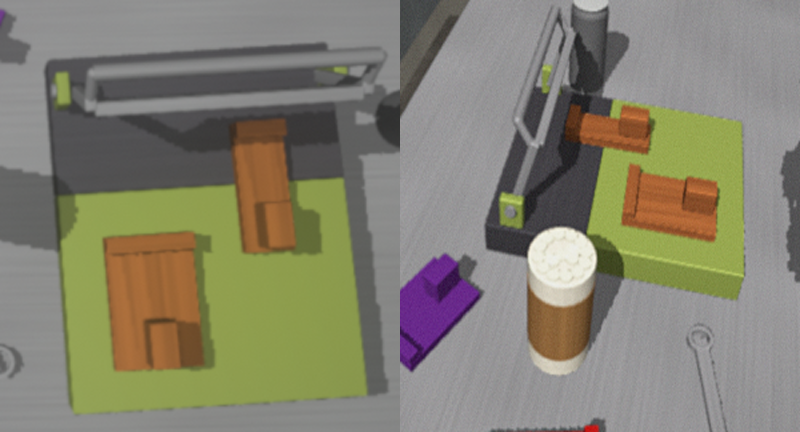

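The bar is standing open. The wide board lies wholly and squarely on the green part, at (105–205, 235–370) in the left half of the picture. The narrow board has not moved.

```bash
python3 -c "
from cell import arm
print(arm.sign_off())"
```

```text
the job is handed in; nothing more can be done
None
```

The job is handed in at about 14 s: the clamp bar stands open at roughly 1.25 rad, the wide board was slid forward and released squarely on the green front part, and the narrow board is still in place.

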